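# Load the bracket fixture and lock its clamp knob

## Robot

A 6-joint arm with a two-finger parallel gripper is mounted at the origin on the work surface. World frame = base frame: x ahead of the robot, y to its left, z up, the work surface at z = 0. Lengths are in m, angles in rad, forces in N, time in s.
With the tool pointing down it reaches from about 0.35 to 0.975 m from the base axis. Payload 4.9 kg.
Tool frame: the origin (TCP) lies at the very end of the fingers, on their centre line; the grasp point (between the pads) lies behind it (manip.pinch_z is the y of the grasp point in the tool frame, in m); y points along the fingers, x is the direction in which the jaws open and shut, and the axes are right-handed (so a half turn about y gives the same grasp; the last joint's range is limited). The gripper opens to 85 mm and grips with 20 to 120 N. Pads are 22 mm wide; open, the fingers measure 114 mm over their backs; the gripper's body (76 mm by 85 mm) begins 54 mm behind the grasp point. The pads swing forward as they close: fully open they stand 13 mm farther back than shut.
Start: joints at [-1.364, 0.053, 1.613, -0, 1.476, -0.119], TCP at [0.2, -0.592, 0.231] pointing down, gripper open.
Joint ranges: [-3.01, 3.01], [-1.01, 2.22], [0.06, 2.58], [-1.02, 4.17], [0.09, 2.62], [-3.14, 3.14]. Speed limits (rad/s): [2.57, 2.57, 3.14, 3.14, 3.14, 3.14].

## Interface

Orientations are given as a unit quaternion [w, x, y, z].
In Python, from plant import manip gives the robot as it stands.
- The arm moves only by the tool drive_tool, never from a script. Its argument "motion" is a list of rows, each a list of 3 entries, a list of its own where there are three numbers: the shift along the tool's x, y, z in units of 25 mm (1.0 is 25 mm), then the turn, a rotation vector about the tool's x, y, z in units of 5 degrees (1.0 is 5 degrees), then the closure, from -1 (fully open) to 1 (shut). A call has 1 to 12 rows; each row shifts and turns the commanded pose from where the row before left it, along the tool's axes as they then stand; what a row does not reach is not made up. A row lasts 1/10 s, in which the tool goes at most 50 mm and 8.59 degrees, less where a joint would pass 70% of its speed; a pose out of reach is approached as far as the arm can. A call is refused whole if a number of a shift passes 1 or a number of a turn 1, either way. A call with a gripper value outside its range is refused whole. The fingers move at their own pace and stop on an object; the grip force is fixed at half the most. Time passes only in rows, so rows that do not move let the fingers close. It gives the time, the measured TCP pose, the force and the opening at its end, in the units of the state.
- manip.state(): the state, without advancing time (a new reading comes with each control period).
- manip.grab_frame(name): name is "scene" or "top"; returns a dict with "img" (384x512x3 uint8, blue, green, red), "range_z" (384x512 float32, m along the optical axis (not along the pixel's ray), 0 where there is no reading), "camera_matrix" (3x3 intrinsics, pixels), "world_from_camera" (4x4, takes a point from camera to world coordinates). Camera axes: x right, y down, z forward; pixel columns grow to the right and rows downward; lengths in m; the calibration is good to about 2 mm. A picture is of the moment at which its call begins.
- manip.job_done(): hands the job in, once; it reports no verdict.
The state is a dict: "time": time; "joint_pos": joint angles; "joint_vel": joint speeds; "joint_efforts": joint torques, N m; "tool_pos": TCP position; "tool_rot": TCP orientation; "contact_force": force on the tool from outside, world axes, zero at the start; "ft_torque": the same for the moment, N m; "gripper_width": opening from 0.0 (shut) to 1.0 (fully open).
Only numpy, scipy, OpenCV 4.12 (cv2) and the standard library are available. Lean on these libraries where they do the work, as an engineer would, in place of code of your own. Each camera call takes 0.05 s, during which the arm holds its last target. There are 200 camera calls.

## Task

Lay the loose L-shaped bracket, boss upwards, into the free half of the fixture's pocket so that it nests with the L-shaped bracket already there and both lie flat on the pocket floor. Then turn the black clamp knob fully clockwise to its end stop, so that its steel hold-down finger swings over both brackets, and let go.

Things in the scene. Friction and masses are not known exactly. Their poses are not given: they have to be found in the camera images.
- fixture: Fixed aluminium clamping fixture. Origin: under the pocket's centre, at bench height; x points from the knob across the pocket, y along its long side, z up. Pocket floor 8 mm above the bench, 76 mm (x) by 150 mm (y) inside; rim 8 mm wide, 6 mm above that floor. Two nested brackets fill it with about 2 mm of play. The knob's axis is at x -95, y +37 mm.
- free_nest (a point): Point of the fixture where loose_bracket_boss lies when that bracket is fully home: x +13, y +28 mm from the fixture's origin, 29 mm above the bench. The bracket goes in one way only: its x and y axes in the same directions as the fixture's. The seated bracket's boss stands 26 mm towards -x and 56 mm towards -y of it.
- filled_nest (a point): Point of the fixture where seated_bracket_boss belongs: x -13, y -28 mm from the fixture's origin, 29 mm above the bench.
- loose_bracket_boss (a point): Centre of the 24 mm square boss (21 mm above underside) of the loose L-shaped steel bracket, 0.25-0.5 kg, flat on the bench left or right of the fixture; 8 mm plate, 42 mm high with boss. From here the long leg spans x -12 to 23, y -64 to 45 mm, the foot x -49 to -12, y 10 to 45. Grasp the boss from above on its -x and +x sides. The footless straight bracket is not used.
- seated_bracket_boss (a point): Boss centre (21 mm above the underside) of the identical L-shaped bracket already home in the pocket, turned half a turn relative to the fixture. It stays where it is.
- knob_grip (a point): Black bar knob on an upright axis; this point: on the axis, 52 mm above the bench, the height to grip. Bar 14 mm thick, 42 mm long, from 36 to 68 mm above the bench. x points along the bar and along the steel hold-down finger under it: 22 mm wide, reaching 78 mm from the axis, 18 to 26 mm above the bench (2 mm above seated brackets; it strikes one that is not home).
- clamp (a joint): Knob angle in rad, growing clockwise seen from above: 0 = anticlockwise stop, 2.6 = clockwise end stop, where the finger points along the fixture's +x over both brackets. Starts between 0 and 0.9, finger off the pocket. Stays where it is left; friction about 0.06 N m. Takes more than one grasp.
There are look-alikes about, which are no part of the job. What is shaped like the part that bears loose_bracket_boss but orange or red is not meant. What is shaped like the part that bears seated_bracket_boss but purple is not meant.

How it is judged:
On the way, in this order (a step that is already met when the one before it is completed fails the run):
1. the loose bracket lies home in the free half of the pocket, before the knob is turned to its stop (horizontal distance between loose_bracket_boss and free_nest below 0.007 m and z of loose_bracket_boss in the frame of free_nest below 0.002 m and angle between loose_bracket_boss's own z axis and vertical below 0.05 rad), for 0.2 s.
2. the clamp knob is at its clockwise end stop (value of joint clamp above 2.52 rad), for 0.2 s.
At the end, for the whole second after the job is handed in: Both L-shaped brackets lie flat in the pocket (boss within 7 mm of its nest point, at most 2 mm high, tilted less than 0.05 rad, the placed one square to the fixture within 0.1 rad) and the clamp knob is within 0.08 rad of its clockwise end stop (all of step 1 and angle between the x axis of loose_bracket_boss and the x axis of fixture, either way round below 0.1 rad and horizontal distance between seated_bracket_boss and filled_nest below 0.007 m and z of seated_bracket_boss in the frame of filled_nest below 0.002 m and angle between seated_bracket_boss's own z axis and vertical below 0.05 rad and value of joint clamp above 2.52 rad); the robot touches nothing.
It also fails if it takes over 53 s, if anything falls off the work surface, if the arm or the gripper's body presses on something with over 40 N, if the wrist force passes 120 N, or if a joint passes its speed limit or range.

## Working session

There is one attempt and no reset: what is moved stays moved. The work goes in short steps, Python scripts to look and compute and a tool call to move; the robot and the scene stay as the last step left them, time stands still between calls to the robot, and variables do not carry over. Pictures are saved under pics/ and viewed, about 8 in all and at most 12, crops included, and the job is handed in when it is done.

Besides the shell and the picture viewer there is one more tool, called after "Call:" as name(argument=value, ...), one argument or row to a line, values as JSON. drive_tool: Moves the arm, as the interface text tells. Its arguments: {"type":"object","properties":{"motion":{"type":"array","items":{"type":"array"}}},"required":["motion"]}

```bash
mkdir -p pics; ls; python3 - <<'E'
from plant import manip
import cv2, numpy as np
print(manip.pinch_z, manip.state())
for n in("scene","top"):
    f=manip.grab_frame(n); cv2.imwrite(f"pics/{n}0.png",f["img"]); np.savez(f"{n}0.npz",**f)
    print(n,f["camera_matrix"],f["world_from_camera"].round(4))
E
```

```text
pics
-0.0187 {'time': 0.0, 'joint_pos': array([-1.36400918e+00,  5.33574284e-02,  1.61430958e+00, -2.06864967e-05,
        1.47602544e+00, -1.18998151e-01]), 'joint_vel': array([ 0.00016478, -0.00072067, -0.00114763,  0.00019753, -0.00142669,
       -0.00029576]), 'joint_efforts': array([ 1.56382477e-03, -3.93680656e+01, -3.70173240e+01, -1.27363428e-04,
        7.14629365e-03, -1.22418694e-06]), 'tool_pos': array([ 0.19989722, -0.59149778,  0.23005338]), 'tool_rot': array([ 0.5749639 , -0.57397182,  0.41284613, -0.41174134]), 'contact_force': array([ 0.54096515, -0.27135867, -0.70203923]), 'ft_torque': array([-0.00191069,  0.04671686, -0.05853853]), 'gripper_width': 0.9995992622779487}
scene [[388.62745304   0.         248.92999803]
 [  0.         388.62745304 197.11212954]
 [  0.           0.           1.        ]] [[ 0.2036  0.7134 -0.6705  1.1982]
 [ 0.979  -0.1453  0.1427 -0.225 ]
 [ 0.0043 -0.6855 -0.728   0.8558]
 [ 0.      0.      0.      1.    ]]
top [[349.7155807    0.         253.85636346]
 [  0.         349.7155807  188.86615239]
 [  0.           0.           1.        ]] [[-0.029  -0.9982  0.0524  0.3957]
 [-0.9989  0.031   0.0366 -0.0795]
 [-0.0381 -0.0513 -0.998   0.9341]
 [ 0.      0.      0.      1.    ]]
```

View pics/scene0.png

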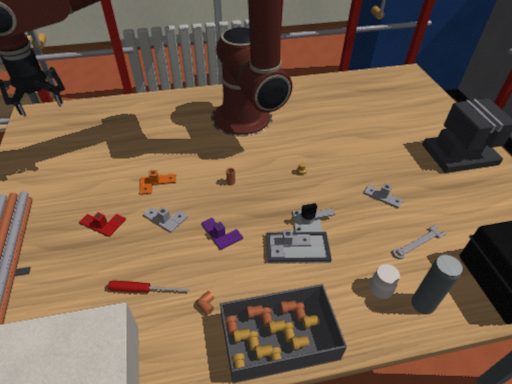

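View pics/top0.png

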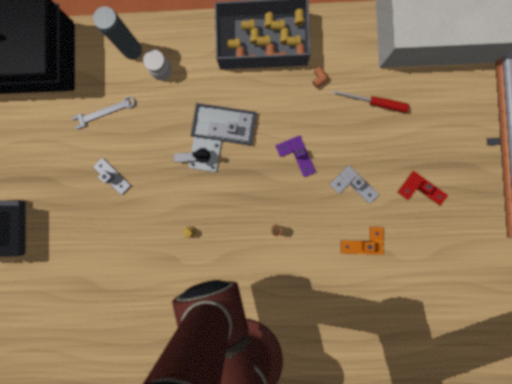

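The top view shows the fixture at (224,124) with its knob at (205,155). The candidates are:
- Silver L at (355,185).
- Silver straight bracket at (112,175), which has no foot.
- Orange (365,243), red (423,187) and purple (297,155) look-alikes.

The silver L fits the description. I'll confirm it in an enlarged crop.

```bash
python3 - <<'E'
import cv2, numpy as np
t=np.load("top0.npz")["img"]; s=np.load("scene0.npz")["img"]
c=lambda im,x,y:cv2.resize(im[y:y+60,x:x+80],(400,300),interpolation=cv2.INTER_CUBIC)
cv2.imwrite("pics/c1.png",np.vstack([np.hstack([c(t,315,155),c(t,170,100)]),np.hstack([c(s,125,190),c(s,262,200)])]))
E
```

```text
(no output)
```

View pics/c1.png

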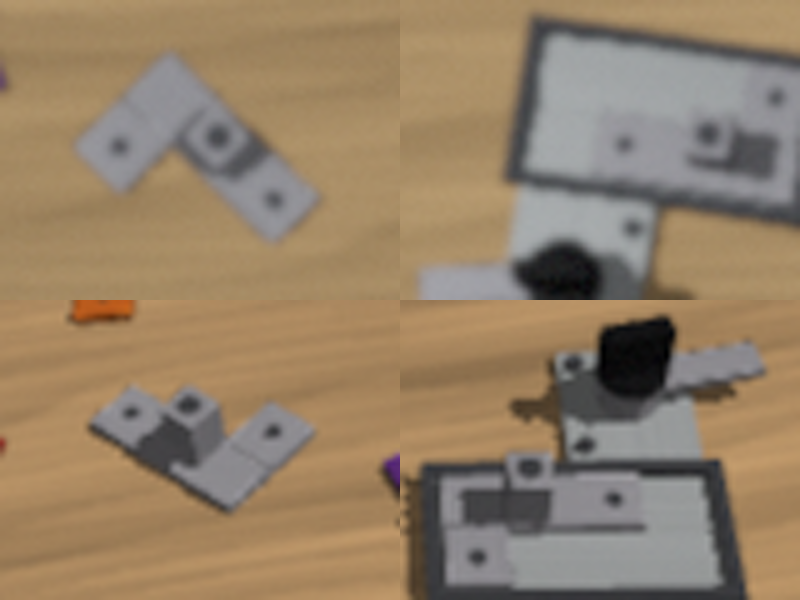

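Confirmed: the silver L is at top (355,185), with its boss at about (358,183) and its foot towards the upper left. The seated L is in the fixture with its foot on the -y side. The clamp finger points left, off the pocket. Next I measure.

```bash
cat > h.py <<'E'
import cv2, numpy as np
def load(n): 
    d=np.load(n); return {k:d[k] for k in d.files}
def cast(f,uv,z):
    uv=np.atleast_2d(uv).astype(float); K=f["camera_matrix"];T=f["world_from_camera"]
    d=np.c_[(uv-[K[0,2],K[1,2]])/K[0,0],np.ones(len(uv))]@T[:3,:3].T
    o=T[:3,3]; return o+d*((z-o[2])/d[:,2])[:,None]
def cloud(f):
    h,w=f["range_z"].shape; u,v=np.meshgrid(np.arange(w),np.arange(h)); K=f["camera_matrix"];T=f["world_from_camera"]
    Z=f["range_z"]; P=np.stack([(u-K[0,2])/K[0,0]*Z,(v-K[1,2])/K[0,0]*Z,Z],-1)
    P=P@T[:3,:3].T+T[:3,3]; P[Z==0]=np.nan; return P
def tri(fs,uvs):
    A=np.zeros((3,3));b=np.zeros(3)
    for f,uv in zip(fs,uvs):
        o=f["world_from_camera"][:3,3]; d=cast(f,uv,0)[0]-o; d/=np.linalg.norm(d); M=np.eye(3)-np.outer(d,d); A+=M;b+=M@o
    p=np.linalg.solve(A,b); return p
E
python3 - <<'E'
from h import *
fs=[load("top0.npz"),load("scene0.npz")]
roi={"loose":[(325,160,385,208),(138,200,195,238)],"seat":[(225,112,252,140),(268,228,312,256)],"knob":[(170,135,225,175),(285,198,340,228)]}
zr={"loose":(.036,.05),"seat":(.044,.058),"knob":(.061,.075)}
for k in roi:
    uvs=[]
    for f,(a,b,c,d) in zip(fs,roi[k]):
        P=cloud(f)[b:d,a:c]; hsv=cv2.cvtColor(f["img"],cv2.COLOR_BGR2HSV)[b:d,a:c]
        m=(P[...,2]>zr[k][0])&(P[...,2]<zr[k][1]); v,u=np.nonzero(m)
        uvs.append((u.mean()+a,v.mean()+b)); Q=P[m]
        w,V=np.linalg.eigh(np.cov(Q[:,:2].T))
        print(k,m.sum(),uvs[-1],"cloud mean",Q.mean(0).round(4),"medz",np.median(Q[:,2]).round(4),"ext",np.sqrt(w*12).round(4),"ang",np.degrees(np.arctan2(V[1,1],V[0,1])).round(1))
    print(k,"tri",tri(fs,uvs).round(4))
# plate of loose
for f,(a,b,c,d) in zip(fs,roi["loose"]):
    P=cloud(f)[b:d,a:c]; hsv=cv2.cvtColor(f["img"],cv2.COLOR_BGR2HSV)[b:d,a:c]
    m=((hsv[...,1]<70)).astype(np.uint8)
    n,l,s,_=cv2.connectedComponentsWithStats(m); m=l==1+np.argmax(s[1:,4])
    pl=m&(P[...,2]<.015); print("plate z",np.nanmedian(P[...,2][pl]),pl.sum())
    v,u=np.nonzero(m); X=cast(f,np.c_[u+a,v+b],.008)[:,:2]
    hull=cv2.convexHull(X.astype(np.float32)); L=hull[:,0]; e=np.roll(L,-1,0)-L
    for p,q in zip(L,e):
        if np.hypot(*q)>.025: print("edge",p.round(4),np.hypot(*q).round(4),np.degrees(np.arctan2(q[1],q[0])).round(1))
# fixture rim
for f,(a,b,c,d) in zip(fs,[(185,95,265,150),(258,225,338,270)]):
    P=cloud(f)[b:d,a:c]; im=f["img"][b:d,a:c].astype(int)
    hsv=cv2.cvtColor(f["img"],cv2.COLOR_BGR2HSV)[b:d,a:c]
    m=(hsv[...,2]<100)&(hsv[...,1]<100); m2=m.astype(np.uint8)
    n,l,s,_=cv2.connectedComponentsWithStats(m2); m=l==1+np.argmax(s[1:,4])
    print("rim z",np.nanmedian(P[...,2][m]))
    v,u=np.nonzero(m); X=cast(f,np.c_[u+a,v+b],.014)[:,:2]
    print(cv2.minAreaRect(X.astype(np.float32)))
E
```

```text
loose 89 (np.float64(357.30337078651684), np.float64(181.69662921348313)) cloud mean [ 0.4527 -0.3093  0.0413] medz 0.0415 ext [0.0227 0.0244] ang 141.4
loose 69 (np.float64(162.18840579710144), np.float64(211.73913043478262)) cloud mean [ 0.4544 -0.3128  0.0412] medz 0.0415 ext [0.0254 0.0267] ang 73.8
loose tri [ 0.4527 -0.3116  0.0386]
seat 90 (np.float64(230.95555555555555), np.float64(126.36666666666667)) cloud mean [0.6045 0.007  0.0492] medz 0.0495 ext [0.024  0.0249] ang 143.8
seat 75 (np.float64(287.02666666666664), np.float64(234.65333333333334)) cloud mean [0.6071 0.0032 0.0491] medz 0.0496 ext [0.0235 0.0262] ang 146.7
seat tri [0.6049 0.0057 0.046 ]
knob 94 (np.float64(199.93617021276594), np.float64(152.8404255319149)) cloud mean [0.5361 0.0852 0.0667] medz 0.067 ext [0.0142 0.0422] ang 92.4
knob 74 (np.float64(308.81081081081084), np.float64(206.47297297297297)) cloud mean [0.5382 0.0828 0.0665] medz 0.0669 ext [0.0134 0.0422] ang 91.3
knob tri [0.5363 0.0846 0.0642]
plate z 0.007173248277998756 716
edge [ 0.4267 -0.2664] 0.0818 -110.4
edge [ 0.4235 -0.3702] 0.0292 42.4
edge [ 0.4451 -0.3505] 0.0755 43.8
plate z 0.007373934740546706 483
edge [ 0.5009 -0.2936] 0.0578 132.9
edge [ 0.4271 -0.2682] 0.0495 -115.2
edge [ 0.4061 -0.313 ] 0.0321 -101.5
edge [ 0.4301 -0.3681] 0.082 43.1
rim z 0.01263386676308964
((0.6190512180328369, 0.028698667883872986), (0.16738656163215637, 0.09112821519374847), 78.90084075927734)
rim z 0.013387520649293716
((0.6233746409416199, 0.02920226752758026), (0.1672612875699997, 0.10123525559902191), 78.4202880859375)
```

```bash
cat > go.py <<'E'
import sys, numpy as np
from scipy.spatial.transform import Rotation as Ro
from plant import manip
# usage: go.py x y z yaw_deg -> shift (tool axes now, units) and turn (units)
s=manip.state(); R=Ro.from_quat(np.roll(s["tool_rot"],-1)); M=R.as_matrix()
print("t",round(s["time"],2),"tcp",s["tool_pos"].round(4),"yaw",np.degrees(np.arctan2(M[1,0],M[0,0])).round(2),"down",M[:,1].round(4),"F",s["contact_force"].round(1),"w",round(s["gripper_width"],3),"j",s["joint_pos"].round(2))
if len(sys.argv)>4:
    x,y,z,a=map(float,sys.argv[1:5]); best=None
    for k in (0,180):
        c,n=np.cos(np.radians(a+k)),np.sin(np.radians(a+k))
        T=np.array([[c,0,-n],[n,0,c],[0,-1,0]])
        r=(R.inv()*Ro.from_matrix(T)).as_rotvec()/np.radians(5); d=(np.array([x,y,z])-s["tool_pos"])
        print("k",k,"shift now",(M.T@d/.025).round(3),"turn",r.round(3),"shift after turn",(T.T@d/.025).round(3))
E
python3 go.py 0.4536 -0.311 0.09 -46.7
```

```text
t 0.1 tcp [ 0.1999 -0.5916  0.2302] yaw -71.33 down [-4.0e-04  1.9e-03 -1.0e+00] F [-0.6  0.6  0. ] w 0.999 j [-1.36  0.05  1.61  0.    1.48 -0.12]
k 0 shift now [-7.374  5.624 13.204] turn [-0.007 -4.927 -0.021] shift after turn [-1.208  5.607 15.081]
k 180 shift now [-7.374  5.624 13.204] turn [ 2.8000e-02  3.1073e+01 -1.0000e-02] shift after turn [  1.208   5.607 -15.081]
```

Call:
drive_tool(
  motion=[
    [[0,0.5,0],[0,-1,0],-1],
    [[0,0.5,0],[0,-1,0],-1],
    [[0,0.5,0],[0,-1,0],-1],
    [[0,0.5,0],[0,-1,0],-1],
    [[0,0.5,0],[0,-0.93,0],-1],
    [[-0.2,0.4,1],[0,0,0],-1],
    [[-0.2,0.4,1],[0,0,0],-1],
    [[-0.2,0.4,1],[0,0,0],-1],
    [[-0.2,0.4,1],[0,0,0],-1],
    [[-0.2,0.4,1],[0,0,0],-1],
    [[-0.2,0,1],[0,0,0],-1],
    [[0,0,1],[0,0,0],-1],
  ],
)

```text
time: 1.3
tool_pos: [0.3067, -0.4484, 0.1175]
tool_rot: [0.65, -0.649, 0.281, -0.28]
contact_force: [0.2, -1.1, 0.6]
gripper_width: 1.0
```

Call:
drive_tool(
  motion=[
    [[0,0,1],[0,0,0],-1],
    [[0,0,1],[0,0,0],-1],
    [[0,0,1],[0,0,0],-1],
    [[0,0,1],[0,0,0],-1],
    [[0,0,1],[0,0,0],-1],
    [[0,0,1],[0,0,0],-1],
    [[0,0,1],[0,0,0],-1],
    [[0,0,1],[0,0,0],-1],
    [[0,0,0],[0,0,0],-1],
    [[0,0,0],[0,0,0],-1],
  ],
)

```text
time: 2.3
tool_pos: [0.4521, -0.3127, 0.1184]
tool_rot: [-0.649, 0.649, -0.28, 0.279]
contact_force: [-0.7, -0.6, 0.2]
gripper_width: 0.998
```

```bash
python3 go.py 0.4536 -0.311 0.014 -46.7
```

```text
t 2.3 tcp [ 0.4521 -0.3127  0.1184] yaw -46.62 down [-9.e-04  2.e-04 -1.e+00] F [-0.7 -0.6  0.2] w 0.998 j [-0.74 -0.03  1.89 -0.    1.28  0.07]
k 0 shift now [-0.005  4.175  0.093] turn [ 0.006  0.016 -0.009] shift after turn [-0.008  4.175  0.091]
k 180 shift now [-0.005  4.175  0.093] turn [-1.5000e-02 -3.5984e+01 -1.0000e-02] shift after turn [ 0.008  4.175 -0.091]
```

Call:
drive_tool(
  motion=[
    [[0,1,0.1],[0,0,0],-1],
    [[0,1,0],[0,0,0],-1],
    [[0,1,0],[0,0,0],-1],
    [[0,0.7,0],[0,0,0],-1],
    [[0,0.5,0],[0,0,0],-1],
    [[0,0,0],[0,0,0],1],
    [[0,0,0],[0,0,0],1],
    [[0,0,0],[0,0,0],1],
    [[0,0,0],[0,0,0],1],
    [[0,0,0],[0,0,0],1],
    [[0,0,0],[0,0,0],1],
  ],
)

```text
time: 3.4
tool_pos: [0.4549, -0.312, 0.0152]
tool_rot: [-0.649, 0.65, -0.279, 0.281]
contact_force: [-0.4, -0.1, 5.2]
gripper_width: 0.263
```

Call:
drive_tool(
  motion=[
    [[0,0,0],[0,0,0],1],
    [[0,0,0],[0,0,0],1],
    [[0,0,0],[0,0,0],1],
  ],
)

```text
time: 3.7
tool_pos: [0.4549, -0.312, 0.0152]
tool_rot: [-0.649, 0.65, -0.279, 0.281]
contact_force: [-1.0, -0.1, 5.7]
gripper_width: 0.27
```

Call:
drive_tool(
  motion=[
    [[0,-0.5,0],[0,0,0],1],
    [[0,-1,0],[0,0,0],1],
    [[0,-1,0],[0,0,0],1],
    [[0,-1,0],[0,0,0],1],
    [[0,-0.5,0],[0,0,0],1],
    [[0,0,0],[0,0,0],1],
    [[0,0,0],[0,0,0],1],
  ],
)

```text
time: 4.4
tool_pos: [0.4535, -0.3108, 0.1128]
tool_rot: [0.649, -0.649, 0.281, -0.28]
contact_force: [-0.6, -0.4, -4.1]
gripper_width: 0.267
```

```bash
python3 go.py 0.6418 0.0552 0.115 -10.8
```

```text
t 4.4 tcp [ 0.4535 -0.3108  0.1128] yaw -46.68 down [-0.0012  0.0011 -1.    ] F [-0.6 -0.4 -4.1] w 0.267 j [-0.74 -0.02  1.89  0.    1.27  0.08]
k 0 shift now [-5.484 -0.083 15.522] turn [-4.000e-03 -7.176e+00 -1.800e-02] shift after turn [ 4.655 -0.09  15.79 ]
k 180 shift now [-5.484 -0.083 15.522] turn [ 2.3000e-02  2.8824e+01 -6.0000e-03] shift after turn [ -4.655  -0.09  -15.79 ]
```

Call:
drive_tool(
  motion=[
    [[0,0,0],[0,-0.9,0],1],
    [[0,0,0],[0,-0.9,0],1],
    [[0,0,0],[0,-0.9,0],1],
    [[0,0,0],[0,-0.9,0],1],
    [[0,0,0],[0,-0.9,0],1],
    [[0,0,0],[0,-0.9,0],1],
    [[0,0,0],[0,-0.9,0],1],
    [[0,0,0],[0,-0.88,0],1],
    [[0.26,0,0.7],[0,0,0],1],
    [[0.26,0,0.9],[0,0,0],1],
    [[0.26,0,0.9],[0,0,0],1],
    [[0.26,0,0.9],[0,0,0],1],
  ],
)

```text
time: 5.6
tool_pos: [0.4945, -0.2311, 0.1112]
tool_rot: [0.705, -0.703, 0.068, -0.065]
contact_force: [-0.4, -0.4, -3.8]
gripper_width: 0.269
```

Call:
drive_tool(
  motion=[
    [[0.26,0,0.9],[0,0,0],1],
    [[0.26,0,0.9],[0,0,0],1],
    [[0.26,0,0.9],[0,0,0],1],
    [[0.26,0,0.9],[0,0,0],1],
    [[0.26,0,0.9],[0,0,0],1],
    [[0.26,0,0.9],[0,0,0],1],
    [[0.26,0,0.9],[0,0,0],1],
    [[0.26,0,0.9],[0,0,0],1],
    [[0.26,0,0.9],[0,0,0],1],
    [[0.26,0,0.9],[0,0,0],1],
    [[0.26,0,0.9],[0,0,0],1],
    [[0.26,0,0.9],[0,0,0],1],
  ],
)

```text
time: 6.8
tool_pos: [0.6215, 0.019, 0.1109]
tool_rot: [-0.704, 0.704, -0.068, 0.065]
contact_force: [1.2, -0.0, -3.2]
gripper_width: 0.272
```

Call:
drive_tool(
  motion=[
    [[0.26,0,0.7],[0,0,0],1],
    [[0.2,0,0.7],[0,0,0],1],
    [[0,0,0],[0,0,0],1],
    [[0,0,0],[0,0,0],1],
  ],
)

```text
time: 7.2
tool_pos: [0.6402, 0.0503, 0.1131]
tool_rot: [-0.704, 0.704, -0.067, 0.066]
contact_force: [-0.3, 0.5, -3.3]
gripper_width: 0.268
```

```bash
python3 go.py 0.6418 0.0552 0.065 -10.8; python3 - <<'E'
from plant import manip
import cv2, numpy as np
o=[]
for n,(x,y) in (("scene",(240,180)),("top",(165,85))):
    f=manip.grab_frame(n); np.savez(f"{n}1.npz",**f); o.append(cv2.resize(f["img"][y:y+90,x:x+100],(400,360),interpolation=cv2.INTER_CUBIC))
cv2.imwrite("pics/c2.png",np.hstack(o))
E
```

```text
t 7.2 tcp [0.6402 0.0503 0.1131] yaw -10.75 down [-1.4e-03 -5.0e-04 -1.0e+00] F [-0.3  0.5 -3.3] w 0.268 j [-0.04  0.19  1.67 -0.    1.29  0.15]
k 0 shift now [0.027 1.923 0.205] turn [ 0.009  0.011 -0.015] shift after turn [0.025 1.923 0.204]
k 180 shift now [0.027 1.923 0.205] turn [-2.3000e-02 -3.5989e+01 -1.4000e-02] shift after turn [-0.025  1.923 -0.204]
```

View pics/c2.png

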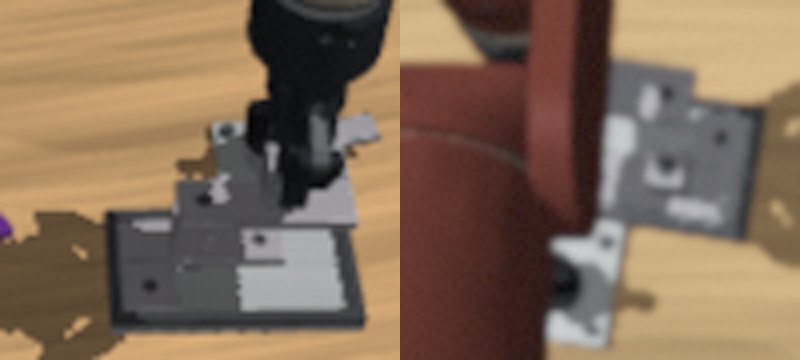

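The view at (160-300, 180-260) of the left half shows the held bracket above the pocket, oriented correctly with its leg end towards the seated foot. I'll lower it to just above the rim and measure it against the fixture in the same view.

Call:
drive_tool(
  motion=[
    [[0.03,0.6,0.2],[0,0,0],1],
    [[0,1,0],[0,0,0],1],
    [[0,0.9,0],[0,0,0],1],
    [[0,0.6,0],[0,0,0],1],
    [[0,0,0],[0,0,0],1],
    [[0,0,0],[0,0,0],1],
    [[0,0,0],[0,0,0],1],
  ],
)

```text
time: 8.0
tool_pos: [0.6432, 0.0549, 0.0377]
tool_rot: [0.704, -0.704, 0.066, -0.067]
contact_force: [-0.4, 0.6, -2.9]
gripper_width: 0.267
```

```bash
python3 go.py 0.6418 0.0552 0.0232 -10.8; python3 - <<'E'
from plant import manip
import cv2, numpy as np
o=[]
for n,(x,y) in (("scene",(250,200)),("top",(215,95))):
    f=manip.grab_frame(n); np.savez(f"{n}2.npz",**f); o.append(cv2.resize(f["img"][y:y+75,x:x+50] if n=="top" else f["img"][y:y+75,x:x+100],None,fx=5.3,fy=5.3,interpolation=cv2.INTER_CUBIC))
cv2.imwrite("pics/c3.png",np.hstack(o))
E
```

```text
t 8.0 tcp [0.6432 0.0549 0.0377] yaw -10.79 down [ 0.0021 -0.     -1.    ] F [-0.4  0.6 -2.9] w 0.267 j [-0.03  0.28  1.7   0.    1.16  0.16]
k 0 shift now [-0.057  0.578  0.001] turn [-0.004  0.002  0.024] shift after turn [-0.056  0.578  0.002]
k 180 shift now [-0.057  0.578  0.001] turn [ 3.8000e-02 -3.5998e+01  7.0000e-03] shift after turn [ 0.056  0.578 -0.002]
```

View pics/c3.png

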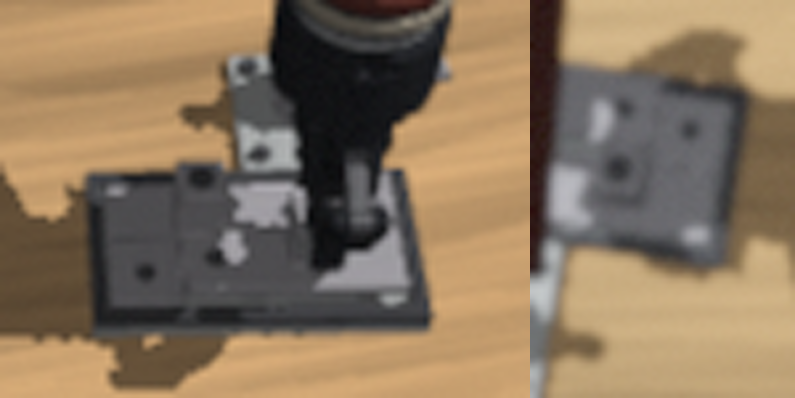

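```bash
python3 - <<'E'
from h import *
T0,S0,T2,S2=[load(n) for n in("top0.npz","scene0.npz","top2.npz","scene2.npz")]
def hole(f,u,v,r=3):
    g=cv2.cvtColor(f["img"],cv2.COLOR_BGR2GRAY).astype(float)
    for _ in range(4):
        a,b=int(round(u)),int(round(v)); w=g[b-r:b+r+1,a-r:a+r+1]; m=np.clip(np.percentile(w,60)-w,0,None)
        m[m<.3*m.max()]=0
        V,U=np.mgrid[b-r:b+r+1,a-r:a+r+1]; u,v=(m*U).sum()/m.sum(),(m*V).sum()/m.sum()
    return u,v
def fr(d,yaw):
    c,s=np.cos(np.radians(yaw)),np.sin(np.radians(yaw)); return (np.array([c*d[0]+s*d[1],-s*d[0]+c*d[1]])*1e3).round(1)
# initial geometry
for nm,f,lf,ll,lb in(("top",T0,(339,184.4),(369.6,195),(358.4,182.6)),("scene",S0,(179.4,216.4),(151.2,212.5),(163,211))):
    F=cast(f,hole(f,*lf),.008)[0];L=cast(f,hole(f,*ll),.008)[0];B=cast(f,hole(f,*lb),.042)[0]
    print(nm,"loose0 boss",B.round(4),"foot",fr(F-B,-46.7),"leg",fr(L-B,-46.7),"foot-leg",fr(F-L,-46.7))
for nm,f,a,b,c,ys in(("top",T0,(215,129),(245,119.4),(231.7,127),0),("scene",S0,(304.8,240),(277.6,251.2),(288,233.5),0)):
    L=cast(f,hole(f,*a),.016)[0];F=cast(f,hole(f,*b),.016)[0];B=cast(f,hole(f,*c),.050)[0]
    print(nm,"seat boss",B.round(4),"foot",fr(F-B,169.2),"leg",fr(L-B,169.2),"foot-leg",fr(F-L,169.2))
for nm,f,ll,sf in(("top",T2,(232.9,115.2),(245.2,119.3)),("scene",S2,(291.1,248.7),(277.7,251.1))):
    h1,h2=hole(f,*ll),hole(f,*sf); L=cast(f,h1,.0305)[0];F=cast(f,h2,.016)[0]
    print(nm,h1,h2,"leg-seatfoot (fixture)",fr(L-F,-10.8))
E
```

```text
top loose0 boss [ 0.452  -0.3115  0.042 ] foot [-32.   28.6] leg [  4.7 -47.9] foot-leg [-36.6  76.4]
scene loose0 boss [ 0.4529 -0.3134  0.042 ] foot [-33.7  27.6] leg [  2.5 -49.3] foot-leg [-36.2  76.9]
top seat boss [0.6042 0.0063 0.05  ] foot [-32.1  27.9] leg [  4.7 -47.9] foot-leg [-36.8  75.7]
scene seat boss [0.6032 0.0055 0.05  ] foot [-32.3  27.9] leg [  4.5 -48.7] foot-leg [-36.8  76.5]
top (np.float64(232.57089552238807), np.float64(114.90671641791045)) (np.float64(244.79770992366412), np.float64(119.12213740458016)) leg-seatfoot (fixture) [ 2.8 32.1]
scene (np.float64(290.0126582278481), np.float64(248.14240506329114)) (np.float64(277.04126984126987), np.float64(250.97142857142856)) leg-seatfoot (fixture) [ 1.8 32.8]
```

The hole measurement and the grasp-offset calculation agree: the bracket is about 3.7 mm too far in +x and 3.3 mm short in y. I'll correct that and re-measure.

Call:
drive_tool(
  motion=[
    [[-0.148,0.1,0.132],[0,0,0],1],
    [[0,0.06,0],[0,0,0],1],
    [[0,0,0],[0,0,0],1],
    [[0,0,0],[0,0,0],1],
  ],
)

```text
time: 8.5
tool_pos: [0.6391, 0.059, 0.0322]
tool_rot: [-0.704, 0.704, -0.066, 0.066]
contact_force: [-0.2, -0.4, -2.8]
gripper_width: 0.272
```

```bash
python3 go.py; cat > m.py <<'E'
from h import *
import sys
from plant import manip
def hole(f,u,v,r=3):
    g=cv2.cvtColor(f["img"],cv2.COLOR_BGR2GRAY).astype(float)
    for _ in range(4):
        a,b=int(round(u)),int(round(v)); w=g[b-r:b+r+1,a-r:a+r+1]; m=np.clip(np.percentile(w,60)-w,0,None)
        m[m<.3*m.max()]=0
        V,U=np.mgrid[b-r:b+r+1,a-r:a+r+1]; u,v=(m*U).sum()/m.sum(),(m*V).sum()/m.sum()
    return u,v
def fr(d,yaw):
    c,s=np.cos(np.radians(yaw)),np.sin(np.radians(yaw)); return (np.array([c*d[0]+s*d[1],-s*d[0]+c*d[1]])*1e3).round(1)
tag=sys.argv[1]; z=manip.state()["tool_pos"][2]-.0152+.008; fs=[]; hs=[]; o=[]
for n,g,sf in(("top",(232.3,116.0),(244.8,119.1)),("scene",(291.1,247.0),(277.,251.))):
    f=manip.grab_frame(n); np.savez(f"{n}{tag}.npz",**f); h1,h2=hole(f,*g),hole(f,*sf); fs.append(f); hs.append(h1)
    print(n,np.round(h1,1),np.round(h2,1),fr(cast(f,h1,z)[0]-cast(f,h2,.016)[0],-10.8),"target -1.4 36")
    x,y=(250,205) if n=="scene" else (215,95)
    o.append(cv2.resize(f["img"][y:y+70,x:x+(90 if n=="scene" else 50)],None,fx=5.5,fy=5.5,interpolation=cv2.INTER_CUBIC))
print("leg hole z by two views",tri(fs,hs)[2].round(4),"expected",z.round(4))
cv2.imwrite(f"pics/m{tag}.png",np.hstack(o))
E
python3 m.py 3
```

```text
t 8.5 tcp [0.6391 0.059  0.0322] yaw -10.78 down [-2.e-04 -1.e-04 -1.e+00] F [-0.2 -0.4 -2.8] w 0.272 j [-0.02  0.28  1.71 -0.    1.15  0.16]
top [230.9 117.2] [244.6 119. ] [-2.8 35.7] target -1.4 36
scene [291. 248.] [277. 251.] [-2.7 36.3] target -1.4 36
leg hole z by two views 0.0258 expected 0.025
```

View pics/m3.png

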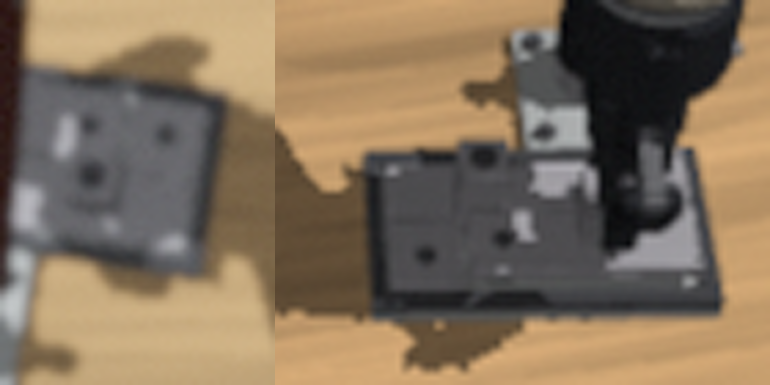

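Both views agree: y is right, and x is about 1.2 mm low. The loose leg hole is at scene crop (505,238). I'll correct x and lower gently.

Call:
drive_tool(
  motion=[
    [[0.05,0,0],[0,0,0],1],
    [[0,0.08,0],[0,0,0],1],
    [[0,0.08,0],[0,0,0],1],
    [[0,0.08,0],[0,0,0],1],
    [[0,0,0],[0,0,0],1],
    [[0,0,0],[0,0,0],1],
  ],
)

```text
time: 9.2
tool_pos: [0.6403, 0.0587, 0.0261]
tool_rot: [-0.704, 0.704, -0.067, 0.066]
contact_force: [0.7, 0.1, -3.8]
gripper_width: 0.264
```

```bash
python3 go.py; python3 m.py 4
```

```text
t 9.2 tcp [0.6403 0.0587 0.0261] yaw -10.78 down [-4.e-04  0.e+00 -1.e+00] F [ 0.7  0.1 -3.8] w 0.264 j [-0.02  0.29  1.7   0.    1.14  0.16]
top [231.5 117.3] [244.8 119.1] [-1.2 35.5] target -1.4 36
scene [290.8 249.8] [277. 251.] [-1.3 36.1] target -1.4 36
leg hole z by two views 0.0197 expected 0.0189
```

Call:
drive_tool(
  motion=[
    [[0,0.06,0],[0,0,0],1],
    [[0,0.06,0],[0,0,0],1],
    [[0,0,0],[0,0,0],1],
    [[0,0,0],[0,0,0],1],
  ],
)

```text
time: 9.7
tool_pos: [0.6404, 0.0587, 0.0233]
tool_rot: [-0.704, 0.704, -0.066, 0.066]
contact_force: [-0.4, -0.6, -3.5]
gripper_width: 0.27
```

```bash
python3 go.py; python3 m.py 5
```

```text
t 9.7 tcp [0.6404 0.0587 0.0233] yaw -10.78 down [-0. -0. -1.] F [-0.4 -0.6 -3.5] w 0.27 j [-0.02  0.3   1.71 -0.    1.14  0.16]
top [231.7 117.5] [244.7 119.1] [-0.9 35. ] target -1.4 36
scene [290.7 250.3] [276.9 251. ] [-1.4 36.3] target -1.4 36
leg hole z by two views 0.0173 expected 0.0161
```

Free of contact and nearly on the floor. I'll go down the last millimetre.

Call:
drive_tool(
  motion=[
    [[0,0.04,0],[0,0,0],1],
    [[0,0.03,0],[0,0,0],1],
    [[0,0,0],[0,0,0],1],
  ],
)

```text
time: 10.1
tool_pos: [0.6404, 0.0587, 0.0233]
tool_rot: [-0.704, 0.704, -0.067, 0.066]
contact_force: [-6.5, -0.1, 6.9]
gripper_width: 0.272
```

The bracket is on the floor: Fz changed from -3.5 to +6.9 N and z stopped at 23.3 mm, as expected. Now I release and rise.

Call:
drive_tool(
  motion=[
    [[0,-0.03,0],[0,0,0],-0.3],
    [[0,0,0],[0,0,0],-0.6],
    [[0,0,0],[0,0,0],-0.6],
    [[0,0,0],[0,0,0],-0.6],
    [[0,0,0],[0,0,0],-0.6],
    [[0,-0.5,0],[0,0,0],-0.6],
    [[0,-1,0],[0,0,0],-0.6],
    [[0,-1,0],[0,0,0],-0.6],
    [[0,-1,0],[0,0,0],-0.6],
    [[0,-0.5,0],[0,0,0],-0.6],
    [[0,0,0],[0,0,0],-0.6],
  ],
)

```text
time: 11.2
tool_pos: [0.6423, 0.0587, 0.1257]
tool_rot: [0.704, -0.704, 0.064, -0.068]
contact_force: [-0.1, 0.1, 0.0]
gripper_width: 0.799
```

```bash
python3 go.py 0.5365 0.084 0.12 2 ; python3 m.py 6; python3 - <<'E'
from h import *
for n in("top6","scene6"):
    f=load(n+".npz"); P=cloud(f); hsv=cv2.cvtColor(f["img"],cv2.COLOR_BGR2HSV)
    d=np.linalg.norm(P[...,:2]-[.641,.0565],axis=-1); m=(d<.02)&(P[...,2]>.046)&(P[...,2]<.056)
    print(n,m.sum(),P[m].mean(0).round(4) if m.any() else "",np.median(P[m][:,2]) if m.any() else "")
    d=np.linalg.norm(P[...,:2]-[.6055,.0055],axis=-1); m=(d<.02)&(P[...,2]>.046)&(P[...,2]<.056)
    print(" seat",m.sum(),P[m].mean(0).round(4) if m.any() else "")
E
```

```text
t 11.2 tcp [0.6423 0.0587 0.1257] yaw -10.78 down [ 5.6e-03 -1.0e-04 -1.0e+00] F [-0.1  0.1  0. ] w 0.799 j [-0.02  0.18  1.66  0.    1.3   0.16]
k 0 shift now [-4.346  0.205  0.204] turn [-0.004 -2.556  0.064] shift after turn [-4.192  0.229  1.16 ]
k 180 shift now [-4.346  0.205  0.204] turn [-9.4000e-02  3.3443e+01 -5.0000e-03] shift after turn [ 4.192  0.229 -1.16 ]
top [231.3 117.5] [244.7 119.1] [-25.7  21.5] target -1.4 36
scene [289.7 246.6] [276.9 251. ] [60.7 19.8] target -1.4 36
leg hole z by two views 0.0299 expected 0.1185
top6 48 [0.6404 0.052  0.0492] 0.0491385370198526
 seat 85 [0.605  0.007  0.0493]
scene6 79 [0.6413 0.0545 0.0495] 0.04981218097203033
 seat 66 [0.6059 0.0037 0.0497]
```

View pics/m6.png

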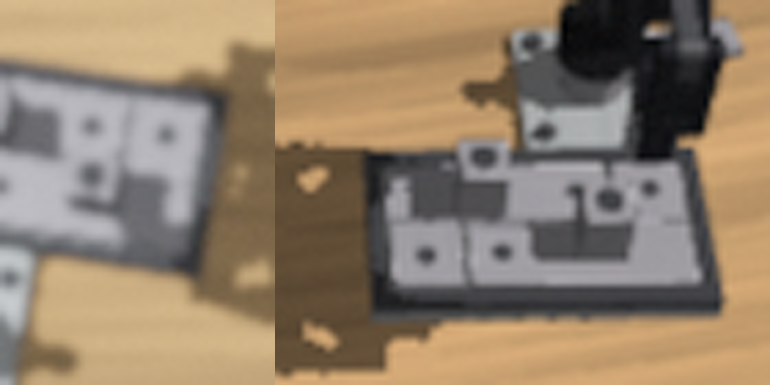

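The picture shows both brackets nested flat: the seam is visible, the boss tops are equal in height at 49 mm, and the holes line up at (427,255) and (503,252). The step 1 geometry looks met, so I move to the knob.

Call:
drive_tool(
  motion=[
    [[0,0,0],[0,-0.9,0],-0.6],
    [[0,0,0],[0,-0.9,0],-0.6],
    [[0,0,0],[0,-0.76,0],-0.6],
    [[-0.5,0,0.16],[0,0,0],-0.6],
    [[-0.8,0,0.2],[0,0,0],-0.6],
    [[-0.8,0,0.2],[0,0,0],-0.6],
    [[-0.8,0,0.2],[0,0,0],-0.6],
    [[-0.8,0,0.2],[0,0,0],-0.6],
    [[-0.5,0,0.2],[0,0,0],-0.6],
    [[0,0,0],[0,0,0],-0.6],
    [[0,0,0],[0,0,0],-0.6],
    [[0,0,0],[0,0,0],-0.6],
  ],
)

```text
time: 12.5
tool_pos: [0.5352, 0.0838, 0.1223]
tool_rot: [-0.707, 0.707, 0.013, -0.012]
contact_force: [0.5, 0.4, -0.5]
gripper_width: 0.8
```

```bash
python3 go.py 0.536 0.085 0.034 2
```

```text
t 12.5 tcp [0.5352 0.0838 0.1223] yaw 2.01 down [ 4.e-04 -1.e-04 -1.e+00] F [ 0.5  0.4 -0.5] w 0.8 j [ 0.02 -0.05  1.91 -0.    1.29 -0.02]
k 0 shift now [0.034 3.532 0.048] turn [0.001 0.001 0.004] shift after turn [0.035 3.532 0.048]
k 180 shift now [0.034 3.532 0.048] turn [ 6.0000e-03 -3.5999e+01 -2.0000e-03] shift after turn [-0.035  3.532 -0.048]
```

Call:
drive_tool(
  motion=[
    [[0.03,0.9,0.05],[0,0,0],-0.6],
    [[0,1,0],[0,0,0],-0.6],
    [[0,1,0],[0,0,0],-0.6],
    [[0,0.6,0],[0,0,0],-0.6],
    [[0,0,0],[0,0,0],-0.6],
    [[0,0,0],[0,0,0],1],
    [[0,0,0],[0,0,0],1],
    [[0,0,0],[0,0,0],1],
    [[0,0,0],[0,0,0],1],
    [[0,0,0],[0,0,0],1],
    [[0,0,0],[0,0,0],1],
    [[0,0,0],[0,0,0],1],
  ],
)

```text
time: 13.7
tool_pos: [0.5356, 0.0852, 0.0364]
tool_rot: [-0.707, 0.707, 0.013, -0.012]
contact_force: [-3.2, -0.0, 5.3]
gripper_width: 0.156
```

```bash
python3 go.py; python3 -c "
from plant import manip;print(manip.state()['ft_torque'])"
```

```text
t 13.7 tcp [0.5356 0.0852 0.0364] yaw 2.03 down [ 6.e-04 -2.e-04 -1.e+00] F [-3.2 -0.   5.3] w 0.156 j [ 0.02  0.06  1.95 -0.    1.13 -0.01]
[-0.08753785  0.55356419  0.04512344]
```

Call:
drive_tool(
  motion=[
    [[0,0,0],[0,0.5,0],1],
    [[0,0,0],[0,1,0],1],
    [[0,0,0],[0,1,0],1],
    [[0,0,0],[0,1,0],1],
    [[0,0,0],[0,1,0],1],
    [[0,0,0],[0,1,0],1],
    [[0,0,0],[0,1,0],1],
    [[0,0,0],[0,1,0],1],
    [[0,0,0],[0,1,0],1],
    [[0,0,0],[0,0,0],1],
  ],
)

```text
time: 14.7
tool_pos: [0.5353, 0.0853, 0.0364]
tool_rot: [-0.663, 0.663, -0.245, 0.245]
contact_force: [-4.9, -0.3, 6.6]
gripper_width: 0.154
```

```bash
python3 go.py; python3 -c "
from plant import manip;print(manip.state()['ft_torque'])"
```

```text
t 14.7 tcp [0.5353 0.0853 0.0364] yaw -40.56 down [-2.e-04 -1.e-04 -1.e+00] F [-4.9 -0.3  6.6] w 0.154 j [ 0.02  0.06  1.95 -0.    1.13  0.73]
[-0.05542732  0.70068816 -0.09332433]
```

Call:
drive_tool(
  motion=[
    [[0,0,0],[0,1,0],1],
    [[0,0,0],[0,1,0],1],
    [[0,0,0],[0,1,0],1],
    [[0,0,0],[0,1,0],1],
    [[0,0,0],[0,1,0],1],
    [[0,0,0],[0,1,0],1],
    [[0,0,0],[0,1,0],1],
    [[0,0,0],[0,1,0],1],
    [[0,0,0],[0,1,0],1],
    [[0,0,0],[0,1,0],1],
    [[0,0,0],[0,1,0],1],
    [[0,0,0],[0,0,0],1],
  ],
)

```text
time: 15.9
tool_pos: [0.5351, 0.0857, 0.0364]
tool_rot: [0.475, -0.475, 0.524, -0.523]
contact_force: [-5.2, 1.9, 6.9]
gripper_width: 0.153
```

```bash
python3 go.py; python3 -c "
from plant import manip;print(manip.state()['ft_torque'])"
```

```text
t 15.9 tcp [0.5351 0.0857 0.0364] yaw -95.55 down [-6.e-04  5.e-04 -1.e+00] F [-5.2  1.9  6.9] w 0.153 j [0.02 0.06 1.95 0.   1.13 1.69]
[ 0.02934799  0.80195367 -0.08893522]
```

Torque about z is still only friction at about 0.09 N m. I'll continue in small steps to the stop.

Call:
drive_tool(
  motion=[
    [[0,0,0],[0,0.5,0],1],
    [[0,0,0],[0,0.4,0],1],
    [[0,0,0],[0,0.3,0],1],
    [[0,0,0],[0,0,0],1],
  ],
)

```text
time: 16.3
tool_pos: [0.5351, 0.0857, 0.0364]
tool_rot: [0.448, -0.448, 0.547, -0.547]
contact_force: [-5.2, 1.8, 7.8]
gripper_width: 0.157
```

```bash
python3 go.py; python3 -c "
from plant import manip;print(manip.state()['ft_torque'])"
```

```text
t 16.3 tcp [0.5351 0.0857 0.0364] yaw -101.36 down [-5.e-04  1.e-04 -1.e+00] F [-5.2  1.8  7.8] w 0.157 j [0.02 0.06 1.95 0.   1.13 1.79]
[0.25919147 0.78508578 0.68134586]
```

Call:
drive_tool(
  motion=[
    [[0,0,0],[0,0.3,0],1],
    [[0,0,0],[0,0.2,0],1],
    [[0,0,0],[0,0,0],1],
    [[0,0,0],[0,0,0],1],
    [[0,0,0],[0,0,0],1],
  ],
)

```text
time: 16.8
tool_pos: [0.5351, 0.0857, 0.0365]
tool_rot: [-0.437, 0.438, -0.555, 0.556]
contact_force: [-5.1, 1.8, 6.9]
gripper_width: 0.156
```

```bash
python3 go.py; python3 -c "
from plant import manip;print(manip.state()['ft_torque'])"
```

```text
t 16.8 tcp [0.5351 0.0857 0.0365] yaw -103.58 down [-5.e-04 -1.e-03 -1.e+00] F [-5.1  1.8  6.9] w 0.156 j [ 0.02  0.06  1.95 -0.    1.13  1.83]
[0.24706298 0.81354532 1.91099087]
```

Stop reached: torque climbs to 1.9 N m at yaw -103.6°, against the expected -100.8°. I'll ease off slightly, open and rise.

Call:
drive_tool(
  motion=[
    [[0,0,0],[0,-0.3,0],1],
    [[0,0,0],[0,0,0],-0.6],
    [[0,0,0],[0,0,0],-0.6],
    [[0,0,0],[0,0,0],-0.6],
    [[0,0,0],[0,0,0],-0.6],
    [[0,0,0],[0,0,0],-0.6],
    [[0,-0.5,0],[0,0,0],-0.6],
    [[0,-1,0],[0,0,0],-0.6],
    [[0,-1,0],[0,0,0],-0.6],
    [[0,-1,0],[0,0,0],-0.6],
    [[0,-1,0],[0,0,0],-0.6],
    [[0,-1,0],[0,0,0],-0.6],
  ],
)

```text
time: 18.0
tool_pos: [0.5353, 0.0852, 0.1744]
tool_rot: [-0.443, 0.442, -0.551, 0.552]
contact_force: [-0.1, -0.0, 0.1]
gripper_width: 0.801
```

Call:
drive_tool(
  motion=[
    [[0.9,-0.6,0],[0,0,0],-0.6],
    [[0.9,-0.6,0],[0,0,0],-0.6],
    [[0.9,-0.6,0],[0,0,0],-0.6],
    [[0.9,0,0],[0,0,0],-0.6],
    [[0.9,0,0],[0,0,0],-0.6],
    [[0.9,0,0],[0,0,0],-0.6],
    [[0.9,0,0],[0,0,0],-0.6],
    [[0.9,0,0],[0,0,0],-0.6],
    [[0.9,0,0],[0,0,0],-0.6],
    [[0,0,0],[0,0,0],-0.6],
    [[0,0,0],[0,0,0],-0.6],
  ],
)

```text
time: 19.1
tool_pos: [0.4915, -0.1125, 0.218]
tool_rot: [-0.443, 0.442, -0.551, 0.552]
contact_force: [0.1, 0.2, -0.3]
gripper_width: 0.801
```

```bash
python3 go.py; python3 m.py 7 | head -2; python3 - <<'E'
from h import *
o=[]
for n,(x,y) in(("top7",(165,85)),("scene7",(250,190))):
    f=load(n+".npz"); P=cloud(f)
    for nm,c,zr in(("loose",(.6405,.0555),(.046,.056)),("seat",(.605,.0055),(.046,.056)),("knob",(.537,.084),(.061,.075))):
        m=(np.linalg.norm(P[...,:2]-c,axis=-1)<(.03 if nm=="knob" else .018))&(P[...,2]>zr[0])&(P[...,2]<zr[1])
        if m.sum()<5: print(n,nm,"hidden"); continue
        Q=P[m]; w,V=np.linalg.eigh(np.cov(Q[:,:2].T)); print(n,nm,m.sum(),Q.mean(0).round(4),"ang",np.degrees(np.arctan2(V[1,1],V[0,1])).round(1))
    o.append(cv2.resize(f["img"][y:y+90,x:x+100],(400,360),interpolation=cv2.INTER_CUBIC))
cv2.imwrite("pics/end.png",np.hstack(o))
E
```

```text
t 19.1 tcp [ 0.4915 -0.1125  0.218 ] yaw -102.54 down [ 9.e-04  3.e-04 -1.e+00] F [ 0.1  0.2 -0.3] w 0.801 j [-0.37 -0.23  1.9   0.    1.47  1.42]
top [231.3 117.5] [249.6 119.1] [-49.5  21.1] target -1.4 36
scene [289.7 246.6] [276.9 251. ] [127.6   6.5] target -1.4 36
top7 loose 86 [0.6402 0.0575 0.0493] ang 128.7
top7 seat 88 [0.6048 0.007  0.0494] ang 119.2
top7 knob 95 [0.5357 0.0859 0.0666] ang 169.5
scene7 loose 79 [0.6407 0.054  0.0492] ang 163.6
scene7 seat 68 [0.6062 0.0033 0.0496] ang 131.2
scene7 knob 65 [0.5392 0.082  0.0669] ang 170.6
```

View pics/end.png

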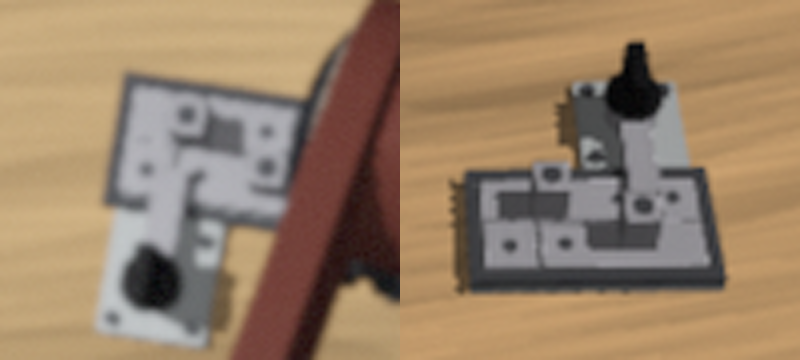

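The end picture shows the finger over both brackets, left (165,200) and right (640,150). Both brackets are flat and nested, and the arm is clear. I'm handing in.

```bash
python3 -c "
from plant import manip;print(manip.job_done())"
```

```text
the job is handed in; nothing more can be done
None
```

I laid the loose silver L-bracket into the free half of the pocket, and it nests with the seated one. I then turned the knob about 103° clockwise in a single grasp until it reached its stop, released it and moved the arm clear. The job was handed in at about 19 s; no verdict was reported.

What the last checks showed:
- **Brackets:** both boss tops stand at the same height, about 49.3 mm by camera against 50 mm nominal. The offset between the two bosses was (35.4, 50.5) mm in the top view and (34.5, 50.7) mm in the scene view, against (36.0, 50.1) mm expected.
- **Knob:** the bar lies at −9.4° to −10.5°, against a fixture yaw of about −10.8°. While I turned it, the torque rose to 1.9 N m at the stop. The finger lies over both brackets.

**Disagreements:**
- The two cameras differ by 2–4 mm in absolute position. I therefore placed the bracket by measuring it against the seated one in the same view. That showed my first position was about 3.7 mm off in x and 3.3 mm off in y, which I corrected before lowering.
- The hole readings in the last two measurement runs, made after letting go of the bracket, are meaningless, because that script assumed the bracket was still in the gripper. I did not use them.

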